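# Bring a grinding ball round its track to the balance

## Task

Push the steel grinding ball along the slotted, curved track until it drops into the round hole in the gap at the track's open end. Then lift it out there and set it down gently, without dropping it, in the black ring on the balance's pan; let go and leave it resting there.

Things in the scene. Friction and masses are not known exactly. Their poses are not given: they have to be found in the camera images.
- track: Fixed ball track: grey board 240 (x) x 280 (y) x 10 mm on the table bearing an aluminium channel. Origin: centre of the board's underside, z up. The ball's path in this frame (mm): straight from the closed start (wall face at x 80, y 120) along -y to (80, 5), a quarter bend of radius 100 about (-20, 5) to (-20, -95), then along -x to the exit gap. The ball starts at x 80, y 5 to 45.
- bend (a point): Centre of the quarter bend, on the board's top, the track's floor (10 mm above the table). Over that floor: the channel is 54 mm wide inside with walls 6 mm thick; at 42 to 46 mm flat lips leave an open slot 40 mm wide. The ball rolls freely below, its top showing; it cannot be lifted there, but closed fingers fit in through the slot behind it.
- gap (a point): Centre of the exit hole, level with the track's floor, at (-75, -95) mm in the track's frame. Hole 28 mm across: the ball sits in it with its centre 20.7 mm above this point. Walls and lips end 40 mm before it; an end stop 30 mm high, 50 mm wide stands 27 mm past it. To both sides it is open for fingers: only kerbs 5 mm high from 31 mm off.
- ball: Steel grinding ball, 50 mm in diameter, about 0.5 kg, smooth and slippery (friction about 0.3 even on rubber), the only ball here. Starts under the slot in the straight part of the track. This origin turns as it rolls: use ball_center for position.
- ball_center (a point): Centre of the ball, 25 mm above the floor on which it lies.
- pan_ring (a point): Centre of the top of the black ring on the balance's round steel pan, 61 mm above the table. Ring 34 mm inside, 54 mm outside, 9 mm high; the ball sits in it with its centre 18 mm above this point. Balance: fixed low white box 180 x 130 x 44 mm, black display on the robot's side, pan 110 mm. The stirrer near it has a flat plate and no ring.

How it is judged:
On the way, in this order (a step that is already met when the one before it is completed fails the run):
1. the ball has come round the track and sits in the exit hole (horizontal distance between ball_center and gap below 0.01 m and z of ball_center in the frame of gap between 0.012 and 0.028 m), for 0.2 s.
2. the ball is lifted out at the gap (horizontal distance between ball_center and gap below 0.04 m and z of ball_center in the frame of gap above 0.035 m and contact force between ball and the fingers above 1 N), for 0.02 s.
At the end, for the whole second after the job is handed in: The ball rests in the ring on the balance's pan, its centre within 10 mm of the ring's axis and 10 to 26 mm above the ring's top, released and still (under 0.03 m/s) (horizontal distance between ball_center and pan_ring below 0.01 m and z of ball_center in the frame of pan_ring between 0.01 and 0.026 m and linear speed of ball below 0.03 m/s); the robot touches nothing.
It fails at once if the ball is dropped onto the balance (faster than 0.8 m/s within 50 mm of the ring, a fall of about 3 cm) (distance between ball_center and pan_ring below 0.05 m and linear speed of ball above 0.8 m/s).
It also fails if it takes over 58 s, if anything falls off the work surface, if the arm or the gripper's body presses on something with over 40 N, if the wrist force passes 120 N, or if a joint passes its speed limit or range.

## Robot

A 6-joint arm with a two-finger parallel gripper is mounted at the origin on the work surface. World frame = base frame: x ahead of the robot, y to its left, z up, the work surface at z = 0. Lengths are in m, angles in rad, forces in N, time in s.
With the tool pointing down it reaches from about 0.35 to 0.775 m from the base axis. Payload 7.3 kg.
Tool frame: the origin (TCP) lies at the centre of the arm's flange, where the gripper is bolted on; the fingertips stand 178 mm ahead of it and the grasp point (between the pads) lies 159 mm ahead of it; z points along the fingers, y is the line along which they close (so a half turn about z gives the same grasp; the last joint's range is limited). The gripper opens to 92 mm and grips with 3 to 60 N. Pads are 19 mm wide; open, the fingers measure 130 mm over their backs; the gripper's body (75 mm by 190 mm) begins 47 mm behind the grasp point.
Start: joints at [-1.432, 0.342, 1.524, -0, 1.275, -0.146], TCP at [0.148, -0.504, 0.405] pointing down, gripper open.
Joint ranges: [-2.53, 2.53], [-0.77, 2.02], [0.04, 2.7], [-1, 4.14], [0.28, 2.66], [-3.11, 3.11]. Speed limits (rad/s): [2.57, 2.57, 3.14, 3.14, 3.14, 3.14].

## Interface

Orientations are given as [roll, pitch, yaw] about the fixed x, y, z axes, in that order (R = Rz(yaw) Ry(pitch) Rx(roll)).
In Python, from cell import robot gives the robot as it stands.
- The arm moves only by the shell command python3 drive.py FILE [OPENING] [FORCE], which reads ROWS from the file FILE. ROWS is a JSON object whose key "steps" holds a list of rows, 1 to 8 of them, each of 6 numbers: dx, dy, dz in m, then a rotation vector rx, ry, rz in rad; each row shifts and turns the commanded pose from where the row before left it, along the tool's axes as they then stand; what a row does not reach is not made up. A row lasts 1/12 s, in which the tool goes at most 0.0417 m and 0.125 rad, less where a joint would pass 70% of its speed; a pose out of reach is approached as far as the arm can. OPENING is the finger opening in m, set as the command begins (- or left out keeps the last). The fingers move at their own pace and stop on an object; FORCE is the grip in N (left out, the last holds). Time passes only in rows, so rows that do not move let the fingers close. It prints the time, the measured TCP pose, the force, the opening and the grip force at its end. Input that does not fit is refused with a message, and nothing moves.
- robot.observe(): the state, without advancing time (a new reading comes with each control period).
- robot.read_camera(name): name is "side" or "top"; returns a dict with "image" (480x640x3 uint8, red, green, blue), "fx", "fy", "cx", "cy" (pixels), "pose" (4x4, takes a point from camera to world coordinates). Camera axes: x right, y down, z forward; pixel columns grow to the right and rows downward; lengths in m; the calibration is good to about 2 mm. A picture is of the moment at which its call begins. There is no depth.
- robot.hand_in(): hands the job in; it is judged then, once.
The state is a dict: "time": time; "qpos": joint angles; "qvel": joint speeds; "joint_efforts": joint torques, N m; "tool_pos": TCP position; "tool_rot": TCP orientation; "contact_force": force on the tool from outside, world axes, zero at the start; "torque": the same for the moment, N m; "opening": finger opening in m; "grip_force": force on a finger pad.
Only numpy, scipy, OpenCV 4.12 (cv2) and the standard library are available. Lean on these libraries where they do the work, as an engineer would, in place of code of your own. Each camera call takes 0.05 s, during which the arm holds its last target. There are 200 camera calls.

## Working session

There is one attempt and no reset: what is moved stays moved. The work goes in short steps, Python scripts to look and compute and a shell command to move; the robot and the scene stay as the last step left them, time stands still between calls to the robot, and variables do not carry over. Pictures are saved under pics/ and viewed, at most 12 in all, crops included, and the job is handed in when it is done.

```bash
ls; mkdir -p pics; python3 - <<'E'
from cell import robot
import cv2,numpy as np
np.set_printoptions(precision=4,suppress=True)
for n in("side","top"):
    c=robot.read_camera(n); cv2.imwrite(f"pics/{n}0.png",c["image"][:,:,::-1]); print(n,c["fx"],c["fy"],c["cx"],c["cy"]);print(c["pose"])
s=robot.observe();print(s)
E
```

```text
cell.py
drive.py
pics
side 620.3511977825398 620.3511977825398 324.94861574721256 233.96267188423488
[[-0.9731 -0.182   0.1415  0.4289]
 [-0.2303  0.7391 -0.633   0.4844]
 [ 0.0106 -0.6485 -0.7611  0.8202]
 [ 0.      0.      0.      1.    ]]
top 556.0942922329754 556.0942922329754 317.74186935943357 234.40573208879948
[[ 0.0006 -0.9864  0.1646  0.3805]
 [-1.     -0.002  -0.0082 -0.1191]
 [ 0.0084 -0.1646 -0.9863  1.0563]
 [ 0.      0.      0.      1.    ]]
{'time': 0.1, 'qpos': array([-1.432 ,  0.3426,  1.5249, -0.    ,  1.2754, -0.146 ]), 'qvel': array([-0.0007, -0.0025, -0.0017,  0.0005,  0.0016,  0.0001]), 'joint_efforts': array([  0.002 , -43.2001, -24.4696,   0.0719,   0.0526,  -0.    ]), 'tool_pos': array([ 0.1475, -0.5037,  0.4041]), 'tool_rot': array([-3.1403, -0.0002,  0.2848]), 'contact_force': array([ 0.0257, -0.0588, -0.9949]), 'torque': array([-0.01  , -0.0513,  0.0563]), 'grip_force': 0.0, 'opening': 0.09201242965884858}
```

View pics/side0.png

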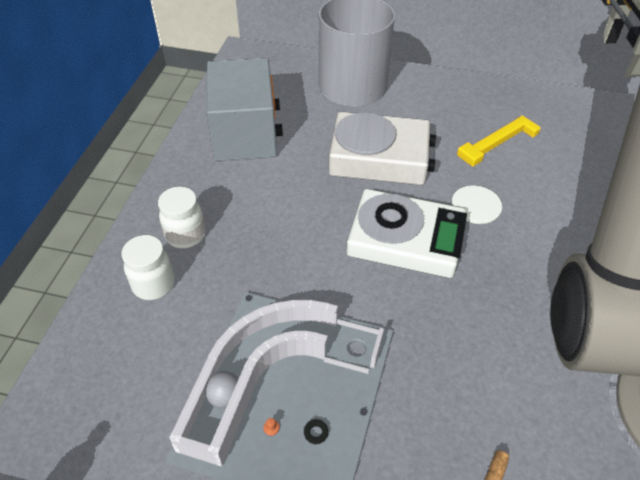

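View pics/top0.png

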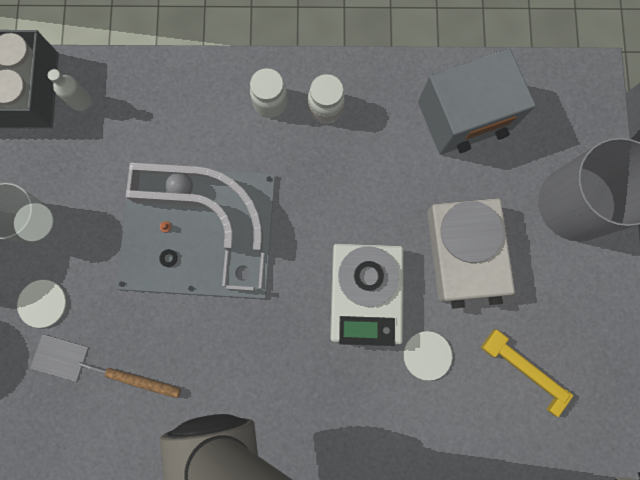

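Side view: ball is at (222,390), hole (357,347), balance ring (391,215). Top view: ball (179,184), hole (243,272), ring (369,276). The start wall is on the left (+y), so the track yaw is near 0. I'll enlarge crops to place features precisely.

```bash
python3 - <<'E'
import cv2,numpy as np
t=cv2.imread("pics/top0.png");s=cv2.imread("pics/side0.png")
a=cv2.resize(t[150:305,110:285],None,fx=4.5,fy=3.8,interpolation=cv2.INTER_CUBIC)
a=cv2.resize(t[150:300,110:285],None,fx=4,fy=4,interpolation=cv2.INTER_CUBIC)
b=cv2.resize(s[285:475,165:400],None,fx=3,fy=3,interpolation=cv2.INTER_CUBIC)
cv2.imwrite("pics/tc.png",a);cv2.imwrite("pics/sc.png",b)
for n,im,(x,y,w,h) in(("top",t,(330,240,80,75)),("side",s,(350,190,80,55))):
    g=im[y:y+h,x:x+w].max(2); m=(g<60).astype(np.uint8)
    cs,_=cv2.findContours(m,cv2.RETR_EXTERNAL,cv2.CHAIN_APPROX_NONE)
    for c in cs:
        if len(c)>20: e=cv2.fitEllipse(c); print(n,len(c),np.array(e[0])+(x,y),e[1:])
E
```

```text
top 80 [368.59161377 275.4269104 ] ((27.45547103881836, 27.750934600830078), 140.16036987304688)
side 78 [390.89619446 214.93928719] ((24.08500862121582, 30.42130470275879), 95.9516372680664)
```

View pics/tc.png

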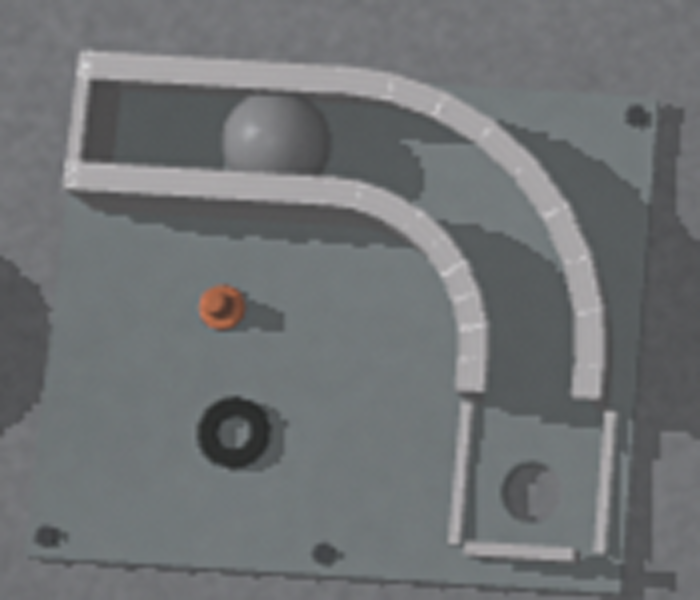

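View pics/sc.png

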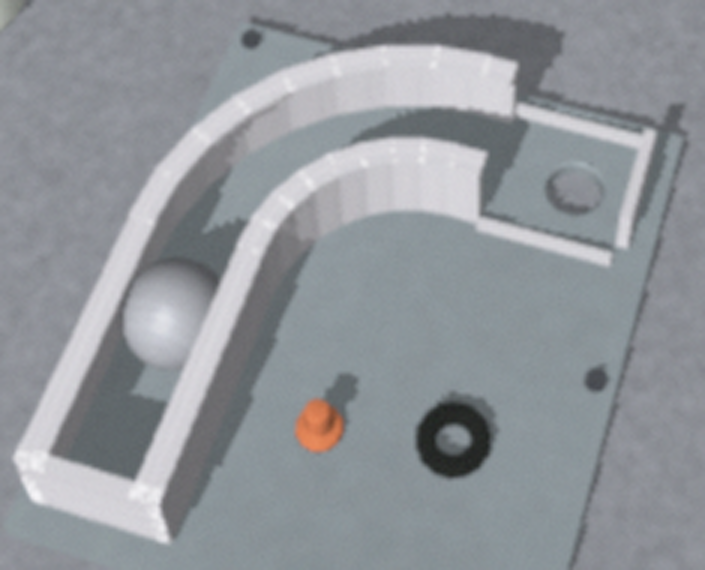

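Crops give: top-view wall corners (82,51), (66,188), (601,399), (457,391), hole (531,492), ball (276,146). Side-view: (17,460), (160,497), (517,63), (487,150), hole (575,188), ball (172,313), all in crop pixels.

```bash
cat > h.py <<'E'
import numpy as np,cv2
from cell import robot
np.set_printoptions(precision=4,suppress=True)
def P(c):
    K=np.array([[c["fx"],0,c["cx"]],[0,c["fy"],c["cy"]],[0,0,1]]); return K@np.linalg.inv(c["pose"])[:3]
def tri(ct,cs,a,b):
    X=cv2.triangulatePoints(P(ct),P(cs),np.array(a,float).T,np.array(b,float).T); return (X[:3]/X[3]).T
def ray(c,p,z):
    d=c["pose"][:3,:3]@[(p[0]-c["cx"])/c["fx"],(p[1]-c["cy"])/c["fy"],1]; o=c["pose"][:3,3]; return o+d*(z-o[2])/d[2]
E
python3 - <<'E'
from h import *
ct,cs=robot.read_camera("top"),robot.read_camera("side")
T=np.array([[82,51],[66,188],[601,399],[457,391],[531,492],[276,146]])/4+[110,150]-.4
S=np.array([[17,460],[160,497],[517,63],[487,150],[575,188],[172,313]])/3+[165,285]-.35
T=np.vstack([T,[368.6,275.4]]);S=np.vstack([S,[390.9,214.9]])
X=tri(ct,cs,T,S);z=[.056]*4+[.010,.035,.061]
for n,x,t,s,h in zip("A B C D hole ball ring".split(),X,T,S,z): print(n,x,ray(ct,t,h)[:2],ray(cs,s,h)[:2])
m=np.array([[113,126],[47,126],[-35,-128],[-35,-62],[-75,-95]])/1000
w=np.array([(ray(ct,t,h)[:2]+ray(cs,s,h)[:2])/2 for t,s,h in zip(T,S,z)])[:5]
a=m-m.mean(0);b=w-w.mean(0);U,_,V=np.linalg.svd(a.T@b);R=(U@V).T
t=w.mean(0)-R@m.mean(0);print("yaw",np.arctan2(R[1,0],R[0,0]),"t",t,"res mm",1e3*(m@R.T+t-w))
bw=(ray(ct,T[5],.035)+ray(cs,S[5],.035))[:2]/2;print("ball in track",R.T@(bw-t))
for q in[(80,120),(80,45),(80,5),(-20,5),(-20,-95),(-75,-95)]:print(q,R@np.array(q)/1e3+t)
s=robot.observe();print(s["time"],s["tool_pos"])
E
```

```text
A [0.6839 0.2229 0.0517] [0.6825 0.2214] [0.6825 0.2243]
B [0.6182 0.2252 0.0558] [0.6172 0.2251] [0.6188 0.2252]
C [ 0.5213 -0.0222  0.0531] [ 0.5197 -0.0225] [ 0.5218 -0.0203]
D [0.5221 0.0404 0.0714] [0.5233 0.0429] [0.5249 0.0312]
hole [0.4828 0.0142 0.0091] [0.4819 0.0141] [0.4833 0.0147]
ball [0.646  0.1355 0.0327] [0.6427 0.1348] [0.6476 0.1363]
ring [ 0.4735 -0.2194  0.0544] [ 0.4722 -0.2187] [ 0.4737 -0.2134]
yaw -0.057747444995417646 t [0.563  0.1024] res mm [[ 0.5648 -1.2166]
 [-0.8513  0.3234]
 [-0.1188 -1.9984]
 [ 0.3863  5.4738]
 [ 0.0189 -2.5822]]
ball in track [0.0801 0.0378]
(80, 120) [0.6498 0.2176]
(80, 45) [0.6454 0.1427]
(80, 5) [0.6431 0.1027]
(-20, 5) [0.5433 0.1085]
(-20, -95) [0.5375 0.0087]
(-75, -95) [0.4826 0.0119]
0.2 [ 0.1475 -0.5038  0.4043]
```

```bash
cat >> h.py <<'E'
def fit(m,w):
    a=m-m.mean(0);b=w-w.mean(0);U,_,V=np.linalg.svd(a.T@b);R=(U@V).T
    return R,w.mean(0)-R@m.mean(0)
def go(tgt,yaw=None):
    "world delta to target -> tool axes"
    s=robot.observe();from scipy.spatial.transform import Rotation as Ro
    R=Ro.from_euler("xyz",s["tool_rot"]);d=R.inv().apply(np.array(tgt)-s["tool_pos"])
    y=s["tool_rot"][2] if yaw is None else yaw
    r=(R.inv()*Ro.from_euler("xyz",[np.pi,0,y])).as_rotvec()
    print("t",s["time"],"pos",s["tool_pos"],"rot",s["tool_rot"],"-> tool d",d,"rotvec",r)
E
python3 - <<'E'
from h import *
m=np.array([[113,126],[47,126],[-35,-128],[-75,-95]])/1000
w=np.array([[.6828,.2225],[.618,.2252],[.521,-.022],[.4826,.0143]])
R,t=fit(m,w);print("yaw",np.arctan2(R[1,0],R[0,0]),"t",t,"res mm",1e3*(m@R.T+t-w))
print("ball in track",R.T@(np.array([.6451,.1355])-t))
for q in[(80,120),(80,92),(80,45),(80,5),(-20,5),(-20,-95),(-75,-95)]:print(q,R@np.array(q)/1e3+t)
go([.648,.186,.405])
E
echo '{"steps":[[0.028, -0.022, 0, 0, 0, 0], [0.028, -0.022, 0, 0, 0, 0], [0.028, -0.022, 0, 0, 0, 0], [0.028, -0.022, 0, 0, 0, 0], [0.028, -0.022, 0, 0, 0, 0], [0.028, -0.022, 0, 0, 0, 0], [0.028, -0.022, 0, 0, 0, 0], [0.028, -0.022, 0, 0, 0, 0]]}' > mv.in && python3 drive.py mv.in 0
echo '{"steps":[[0.028, -0.022, 0, 0, 0, 0], [0.028, -0.022, 0, 0, 0, 0], [0.028, -0.022, 0, 0, 0, 0], [0.028, -0.022, 0, 0, 0, 0], [0.028, -0.022, 0, 0, 0, 0], [0.028, -0.022, 0, 0, 0, 0], [0.028, -0.022, 0, 0, 0, 0], [0.028, -0.022, 0, 0, 0, 0]]}' > mv.in && python3 drive.py mv.in
echo '{"steps":[[0.028, -0.022, 0, 0, 0, 0], [0.028, -0.022, 0, 0, 0, 0], [0.028, -0.022, 0, 0, 0, 0], [0.028, -0.022, 0, 0, 0, 0], [0.028, -0.022, 0, 0, 0, 0], [0.028, -0.022, 0, 0, 0, 0], [0.028, -0.022, 0, 0, 0, 0], [0.028, -0.022, 0, 0, 0, 0]]}' > mv.in && python3 drive.py mv.in
echo '{"steps":[[0, 0, 0, 0, 0, -0.12], [0, 0, 0, 0, 0, -0.12], [0, 0, 0, 0, 0, -0.12], [0, 0, 0, 0, 0, -0.12], [0, 0, 0, 0, 0, -0.12], [0, 0, 0, 0, 0, -0.12], [0, 0, 0, 0, 0, -0.12], [0, 0, 0, 0, 0, -0.12]]}' > mv.in && python3 drive.py mv.in
echo '{"steps":[[0, 0, 0, 0, 0, -0.12], [0, 0, 0, 0, 0, -0.12], [0, 0, 0, 0, 0, -0.12], [0, 0, 0, 0, 0, -0.12], [0, 0, 0, 0, 0, -0.12], [0, 0, 0, 0, 0, -0.12], [0, 0, 0, 0, 0, -0.12], [0, 0, 0, 0, 0, -0.12]]}' > mv.in && python3 drive.py mv.in
echo '{"steps":[[0, 0, 0, 0, 0, -0.12], [0, 0, 0, 0, 0, -0.12], [0, 0, 0, 0, 0, -0.12], [0, 0, 0, 0, 0, -0.12], [0, 0, 0, 0, 0, -0.12], [0, 0, 0, 0, 0, -0.12], [0, 0, 0, 0, 0, -0.12], [0, 0, 0, 0, 0, -0.04]]}' > mv.in && python3 drive.py mv.in
```

```text
yaw -0.0609007559599033 t [0.5632 0.1035] res mm [[ 0.8412 -0.0869]
 [-0.2365  1.2301]
 [-0.5437 -0.1083]
 [-0.061  -1.0349]]
ball in track [0.0798 0.0369]
(80, 120) [0.6503 0.2184]
(80, 92) [0.6486 0.1905]
(80, 45) [0.6458 0.1436]
(80, 5) [0.6433 0.1036]
(-20, 5) [0.5435 0.1097]
(-20, -95) [0.5374 0.0099]
(-75, -95) [0.4825 0.0133]
t 0.2 pos [ 0.1475 -0.5038  0.4043] rot [-3.1407 -0.0001  0.2848] -> tool d [ 0.6741 -0.5214 -0.0001] rotvec [-0.0009 -0.0001  0.    ]
time: 0.87
tool_pos: [0.3136, -0.2704, 0.4048]
tool_rot: [3.141, -0.0, 0.284]
contact_force: [0.3, -0.4, -0.3]
opening: 0.043
grip_force: 0.0
time: 1.53
tool_pos: [0.4792, -0.0384, 0.4047]
tool_rot: [3.141, 0.0, 0.285]
contact_force: [0.1, -1.3, 0.3]
opening: 0.0003
grip_force: 0.0
time: 2.2
tool_pos: [0.6448, 0.1933, 0.4043]
tool_rot: [3.142, 0.001, 0.285]
contact_force: [0.4, -0.8, 0.5]
opening: 0.001
grip_force: 0.0
time: 2.87
tool_pos: [0.6441, 0.1917, 0.4042]
tool_rot: [-3.141, 0.0, 1.251]
contact_force: [0.6, 0.1, -0.0]
opening: 0.0006
grip_force: 0.0
time: 3.53
tool_pos: [0.6441, 0.1917, 0.4042]
tool_rot: [-3.141, -0.0, 2.211]
contact_force: [0.2, 0.0, -0.1]
opening: 0.0001
grip_force: 0.0
time: 4.2
tool_pos: [0.6441, 0.1917, 0.4042]
tool_rot: [-3.141, -0.001, 3.091]
contact_force: [-0.1, -0.7, 0.5]
opening: 0.0002
grip_force: 0.0
```

```bash

echo '{"steps":[[-0.0045, -0.001, 0.02, 0, 0, 0.01], [0, 0, 0.03, 0, 0, 0], [0, 0, 0.03, 0, 0, 0], [0, 0, 0.03, 0, 0, 0], [0, 0, 0.02, 0, 0, 0], [0, 0, 0, 0, 0, 0]]}' > mv.in && python3 drive.py mv.in
python3 - <<'E'
from h import *
c=robot.read_camera("top")["image"][140:300,100:290,::-1];d=robot.read_camera("side")["image"][270:480,150:410,::-1]
c=cv2.resize(c,None,fx=2.1,fy=2.1,interpolation=3);d=cv2.resize(d,(416,336),interpolation=3)
cv2.imwrite("pics/p1.png",np.hstack([c[:336],d]) if c.shape[0]>=336 else c)
go([.6486,.1905,.198],3.081)
E
```

```text
time: 4.7
tool_pos: [0.6472, 0.1901, 0.2689]
tool_rot: [-3.139, -0.01, 3.075]
contact_force: [-1.0, -0.5, -0.5]
opening: 0.0002
grip_force: 0.0
t 4.8 pos [0.6486 0.1904 0.2744] rot [-3.1412 -0.0012  3.0748] -> tool d [-0.      0.0001  0.0764] rotvec [-0.0004 -0.0012 -0.0062]
```

View pics/p1.png

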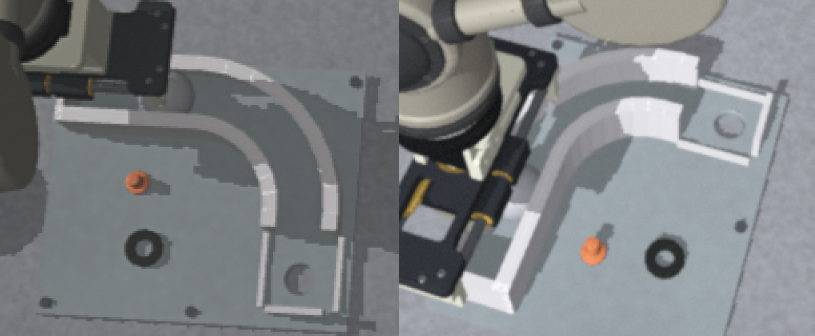

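The arm hides the ball from both cameras, but the fingers hang over the straight channel behind it, as planned. Now descending while watching the force.

```bash

echo '{"steps":[[0, 0, 0.02, 0, 0, 0], [0, 0, 0.02, 0, 0, 0], [0, 0, 0.01, 0, 0, 0]]}' > mv.in && python3 drive.py mv.in
echo '{"steps":[[0, 0, 0.01, 0, 0, 0], [0, 0, 0.01, 0, 0, 0], [0, 0, 0.006, 0, 0, 0], [0, 0, 0, 0, 0, 0]]}' > mv.in && python3 drive.py mv.in
```

```text
time: 5.05
tool_pos: [0.6488, 0.1905, 0.2251]
tool_rot: [3.141, 0.001, 3.075]
contact_force: [-0.6, 0.4, -1.1]
opening: 0.0006
grip_force: 0.0
time: 5.38
tool_pos: [0.6484, 0.1904, 0.1977]
tool_rot: [-3.141, -0.001, 3.075]
contact_force: [-0.5, -0.3, 0.3]
opening: 0.0005
grip_force: 0.0
```

```bash

echo '{"steps":[[0, -0.005, 0, 0, 0, 0], [0, -0.009, 0, 0, 0, 0], [0, -0.01, 0, 0, 0, 0], [0, -0.01, 0, 0, 0, 0], [0, -0.012, 0, 0, 0, 0], [0, -0.012, 0, 0, 0, 0], [0, -0.012, 0, 0, 0, 0]]}' > mv.in && python3 drive.py mv.in
echo '{"steps":[[0, -0.009, 0, 0, 0, 0.1], [-0.0009, -0.009, 0, 0, 0, 0.1], [-0.0016, -0.0103, 0, 0, 0, 0.1047], [-0.0016, -0.0103, 0, 0, 0, 0.1047], [-0.0016, -0.0103, 0, 0, 0, 0.1047]]}' > mv.in && python3 drive.py mv.in
python3 - <<'E'
from h import *
cv2.imwrite("pics/p2.png",robot.read_camera("top")["image"][100:340,60:380,::-1])
go([.6433,.1036,.198],3.081-.2)
E
```

```text
time: 5.97
tool_pos: [0.6438, 0.119, 0.1989]
tool_rot: [3.141, 0.0, 3.074]
contact_force: [-0.7, 2.2, 1.0]
opening: 0.0005
grip_force: 1.0
time: 6.38
tool_pos: [0.636, 0.0706, 0.1988]
tool_rot: [3.141, 0.001, 2.555]
contact_force: [0.5, 0.4, -0.3]
opening: 0.0007
grip_force: 0.2
t 6.4333 pos [0.6354 0.0689 0.1987] rot [-3.1404 -0.      2.5478] -> tool d [0.0129 0.0331 0.0006] rotvec [-0.0012 -0.0002 -0.3332]
```

View pics/p2.png

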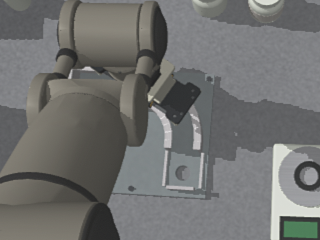

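The hidden ball was felt on contact. The tool is 100.6 mm from the bend centre, so it is on the path; continuing round.

```bash

echo '{"steps":[[-0.0014, -0.0103, 0, 0, 0, 0.1047], [-0.0014, -0.0103, 0, 0, 0, 0.1047], [-0.0014, -0.0103, 0, 0, 0, 0.1047], [-0.0014, -0.0103, 0, 0, 0, 0.1047], [-0.0014, -0.0103, 0, 0, 0, 0.1047]]}' > mv.in && python3 drive.py mv.in
echo '{"steps":[[-0.0014, -0.0103, 0, 0, 0, 0.1047], [-0.0014, -0.0103, 0, 0, 0, 0.1047], [-0.0014, -0.0103, 0, 0, 0, 0.09], [-0.0014, -0.0103, 0, 0, 0, 0.07]]}' > mv.in && python3 drive.py mv.in
python3 - <<'E'
from h import *
cv2.imwrite("pics/p3.png",robot.read_camera("side")["image"][200:460,140:440,::-1])
go([.5374,.0099,.198],1.51); go([.5264,.0106,.198],1.51)
E
```

```text
time: 6.85
tool_pos: [0.6046, 0.0304, 0.1989]
tool_rot: [3.141, 0.001, 2.034]
contact_force: [0.0, 1.5, 1.2]
opening: 0.0006
grip_force: 0.4
time: 7.18
tool_pos: [0.5671, 0.0126, 0.199]
tool_rot: [3.141, 0.0, 1.665]
contact_force: [-0.1, 0.5, 0.4]
opening: 0.0006
grip_force: 0.2
t 7.2333 pos [0.5654 0.0124 0.1986] rot [-3.1394  0.      1.6618] -> tool d [ 0.0001 -0.0281  0.0007] rotvec [-0.0022  0.0002  0.1518]
t 7.2333 pos [0.5654 0.0124 0.1986] rot [-3.1394  0.      1.6618] -> tool d [ 0.0018 -0.039   0.0007] rotvec [-0.0022  0.0002  0.1518]
```

View pics/p3.png

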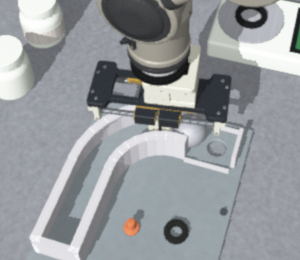

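The side crop shows the ball just ahead of the fingers at (193,133), with the hole at (217,149). About 39 mm of push is left.

```bash

echo '{"steps":[[0.0002, -0.009, 0, 0, 0, 0.05], [0.0002, -0.009, 0, 0, 0, 0.05], [0.0004, -0.008, 0, 0, 0, 0.05], [0.0004, -0.007, 0, 0, 0, 0], [0, -0.005, 0, 0, 0, 0], [0, 0, 0, 0, 0, 0], [0, 0, 0, 0, 0, 0]]}' > mv.in && python3 drive.py mv.in
python3 - <<'E'
from h import *
c=robot.read_camera("side");im=c["image"];cv2.imwrite("pics/p4.png",cv2.resize(im[300:380,290:410,::-1],None,fx=4,fy=4,interpolation=3))
z=.0307;p=P(c)@[.4825,.0133,z,1];print("expected ball px in crop",(p[:2]/p[2]-[290,300])*4)
go([.5264,.0106,.198],1.51)
E
```

```text
time: 7.82
tool_pos: [0.5296, 0.014, 0.1988]
tool_rot: [3.141, 0.0, 1.52]
contact_force: [0.7, -0.5, 0.3]
opening: 0.0004
grip_force: 0.0
expected ball px in crop [271.0981 157.5369]
t 7.8667 pos [0.5298 0.014  0.1988] rot [3.141  0.0002 1.5193] -> tool d [-0.0035 -0.0032  0.0008] rotvec [0.0006 0.0002 0.0093]
```

View pics/p4.png

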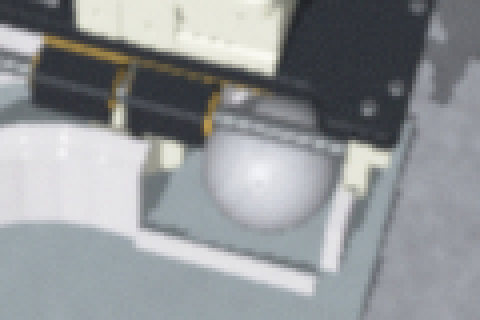

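The ball is centred at about (270,165) in the crop. The prediction for a seated ball was (271,158), so it is in the hole, and contact force is near zero. Next I back out, rise, open and turn to straddle the ball across the track.

```bash

echo '{"steps":[[0, 0.002, -0.02, 0, 0, 0], [0, 0, -0.03, 0, 0, 0], [0, 0, -0.03, 0, 0, 0], [0, 0, -0.03, 0, 0, 0], [0, 0, 0, 0, 0, 0]]}' > mv.in && python3 drive.py mv.in 0.09
echo '{"steps":[[0, 0, 0, 0, 0, 0.12], [0, 0, 0, 0, 0, 0.12], [0, 0, 0, 0, 0, 0.12], [0, 0, 0, 0, 0, 0.12], [0, 0, 0, 0, 0, 0.12], [0, 0, 0, 0, 0, 0.12], [0, 0, 0, 0, 0, 0.12], [0, 0, 0, 0, 0, 0.12]]}' > mv.in && python3 drive.py mv.in
echo '{"steps":[[0, 0, 0, 0, 0, 0.12], [0, 0, 0, 0, 0, 0.12], [0, 0, 0, 0, 0, 0.12], [0, 0, 0, 0, 0, 0.12], [0, 0, 0, 0, 0, 0.14], [0, 0, 0, 0, 0, 0]]}' > mv.in && python3 drive.py mv.in
python3 - <<'E'
from h import *
cv2.imwrite("pics/p5.png",np.hstack([robot.read_camera("side")["image"][260:420,250:450,::-1],robot.read_camera("top")["image"][200:360,150:350,::-1]]))
go([.4825,.0133,.196],-.061)
E
```

```text
time: 8.28
tool_pos: [0.5333, 0.0138, 0.3145]
tool_rot: [3.131, 0.001, 1.519]
contact_force: [1.9, -0.5, 0.1]
opening: 0.0291
grip_force: 0.0
time: 8.95
tool_pos: [0.5318, 0.0139, 0.3084]
tool_rot: [3.141, -0.0, 0.553]
contact_force: [0.2, 0.1, 0.8]
opening: 0.0828
grip_force: 0.0
time: 9.45
tool_pos: [0.5317, 0.0139, 0.3084]
tool_rot: [3.141, 0.0, -0.051]
contact_force: [-0.1, 0.2, -0.1]
opening: 0.0897
grip_force: 0.0
t 9.55 pos [0.5316 0.0139 0.3085] rot [ 3.1415  0.0001 -0.0426] -> tool d [-0.049   0.0027  0.1125] rotvec [0.0001 0.0001 0.0184]
```

View pics/p5.png

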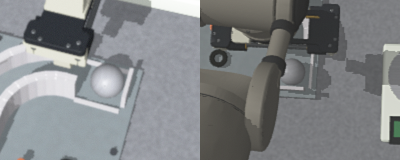

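Both crops show the ball seated in the hole: side (357,341), top (242,272). A quick ray check, then I move over it.

```bash

python3 - <<'E'
from h import *
ct,cs=robot.read_camera("top"),robot.read_camera("side")
print(ray(ct,(242,271.5),.0307),ray(cs,(357,341),.0307),tri(ct,cs,[(242,271.5)],[(357,341)]))
E
echo '{"steps":[[-0.02, 0.001, 0, 0, 0, 0.018], [-0.02, 0.001, 0, 0, 0, 0], [-0.009, 0, 0, 0, 0, 0], [0, 0, 0.03, 0, 0, 0], [0, 0, 0.02, 0, 0, 0], [0, 0, 0, 0, 0, 0], [0, 0, 0, 0, 0, 0]]}' > mv.in && python3 drive.py mv.in
python3 - <<'E'
from h import *
cv2.imwrite("pics/p6.png",np.hstack([cv2.resize(robot.read_camera("side")["image"][280:400,280:430,::-1],None,fx=2.5,fy=2.5),cv2.resize(robot.read_camera("top")["image"][210:330,170:320,::-1],None,fx=2.5,fy=2.5)]))
go([.4825,.0133,.196],-.061)
E
```

```text
[0.4819 0.0122 0.0307] [0.4831 0.0162 0.0307] [[0.483  0.0129 0.0251]]
time: 10.23
tool_pos: [0.4826, 0.0148, 0.2584]
tool_rot: [-3.142, 0.002, -0.064]
contact_force: [0.8, 0.7, -0.1]
opening: 0.09
grip_force: 0.0
t 10.3333 pos [0.4832 0.0147 0.2597] rot [ 3.1414 -0.0019 -0.0645] -> tool d [-0.0007  0.0014  0.0637] rotvec [ 0.0002 -0.0019 -0.0035]
```

View pics/p6.png

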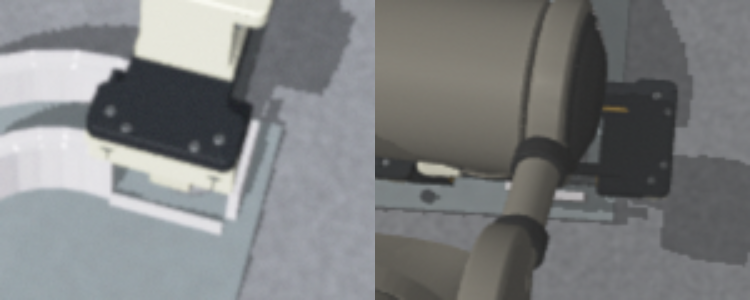

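The gripper now hides the ball, straddling the gap. The measured ball position (.4825,.0135) agrees with the hole, so I descend and grip.

```bash

echo '{"steps":[[0, 0.001, 0.02, 0, 0, 0], [0, 0, 0.02, 0, 0, 0], [0, 0, 0.012, 0, 0, 0], [0, 0, 0.011, 0, 0, 0], [0, 0, 0, 0, 0, 0]]}' > mv.in && python3 drive.py mv.in
echo '{"steps":[[0, 0, 0, 0, 0, 0], [0, 0, 0, 0, 0, 0], [0, 0, 0, 0, 0, 0], [0, 0, 0, 0, 0, 0], [0, 0, 0, 0, 0, 0], [0, 0, 0, 0, 0, 0], [0, 0, 0, 0, 0, 0], [0, 0, 0, 0, 0, 0]]}' > mv.in && python3 drive.py mv.in 0.03 40
```

```text
time: 10.75
tool_pos: [0.4825, 0.0138, 0.1952]
tool_rot: [3.142, 0.001, -0.065]
contact_force: [-0.1, 0.2, 0.1]
opening: 0.0901
grip_force: 0.0
time: 11.42
tool_pos: [0.4825, 0.0141, 0.1961]
tool_rot: [-3.141, -0.001, -0.065]
contact_force: [-0.0, 4.1, 4.4]
opening: 0.0487
grip_force: 40.0
```

```bash

echo '{"steps":[[0, 0, -0.004, 0, 0, 0], [0, 0, -0.008, 0, 0, 0], [0, 0, -0.01, 0, 0, 0], [0, 0, -0.01, 0, 0, 0], [0, 0, 0, 0, 0, 0], [0, 0, 0, 0, 0, 0]]}' > mv.in && python3 drive.py mv.in
```

```text
time: 11.92
tool_pos: [0.4825, 0.0137, 0.2284]
tool_rot: [3.141, -0.002, -0.065]
contact_force: [0.5, -0.7, -4.8]
opening: 0.0484
grip_force: 40.0
```

Ball is held: −4.8 N matches its weight. Lift and carry towards the ring, re-checking the ring's rays first.

```bash

echo '{"steps":[[0, 0, -0.01, 0, 0, 0], [0, 0, -0.02, 0, 0, 0], [0, 0, -0.02, 0, 0, 0], [0, 0, -0.02, 0, 0, 0], [0, 0, -0.01, 0, 0, 0], [0, 0, 0, 0, 0, 0]]}' > mv.in && python3 drive.py mv.in
python3 - <<'E'
from h import *
im={n:robot.read_camera(n) for n in("top","side")}
for n,(x,y,w,h) in(("top",(330,240,80,75)),("side",(350,190,80,55))):
    c=im[n];g=c["image"][y:y+h,x:x+w].max(2)
    m=(g<60).astype(np.uint8)
    cs,hi=cv2.findContours(m,cv2.RETR_CCOMP,cv2.CHAIN_APPROX_NONE)
    for k in range(len(cs)):
        if len(cs[k])>20:
            e=cv2.fitEllipse(cs[k]);p=np.array(e[0])+(x,y);hole=hi[0][k][3]>=0
            print(n,"hole" if hole else "outer",p,e[1],ray(c,p,.061)[:2],ray(c,p,.0565)[:2])
go([.473,-.219,.31],-.061)
E
```

```text
time: 12.42
tool_pos: [0.4828, 0.0137, 0.3095]
tool_rot: [3.141, -0.004, -0.065]
contact_force: [0.5, -0.3, -5.6]
opening: 0.0485
grip_force: 40.0
top outer [368.6077 275.5051] (27.51776885986328, 27.676502227783203) [ 0.472  -0.2187] [ 0.4724 -0.2192]
top hole [368.5035 275.3215] (20.33233070373535, 20.961618423461914) [ 0.4723 -0.2185] [ 0.4728 -0.219 ]
side outer [397.6525 238.6838] (7.502120494842529, 10.344771385192871) [ 0.4548 -0.1652] [ 0.455 -0.169]
side outer [378.9063 220.7207] (33.93281173706055, 61.6740608215332) [ 0.4907 -0.1959] [ 0.4911 -0.2   ]
t 12.5167 pos [0.482  0.0138 0.3071] rot [ 3.1415  0.0007 -0.0652] -> tool d [ 0.0062  0.2329 -0.0029] rotvec [ 0.0001  0.0007 -0.0042]
```

```bash

echo '{"steps":[[0, 0.01, 0, 0, 0, 0], [0.001, 0.02, 0, 0, 0, 0], [0.001, 0.03, 0, 0, 0, 0], [0.001, 0.03, 0, 0, 0, 0], [0.001, 0.03, 0, 0, 0, 0], [0.001, 0.03, 0, 0, 0, 0], [0.001, 0.03, 0, 0, 0, 0], [0, 0.025, 0, 0, 0, 0]]}' > mv.in && python3 drive.py mv.in
echo '{"steps":[[0, 0.017, 0, 0, 0, 0], [0, 0.01, 0, 0, 0, 0], [0, 0, 0.01, 0, 0, 0], [0, 0, 0.02, 0, 0, 0], [0, 0, 0.01, 0, 0, 0], [0, 0, 0, 0, 0, 0]]}' > mv.in && python3 drive.py mv.in
python3 - <<'E'
from h import *
cv2.imwrite("pics/p7.png",np.hstack([cv2.resize(robot.read_camera("side")["image"][140:290,320:480,::-1],None,fx=2.5,fy=2.5),cv2.resize(robot.read_camera("top")["image"][200:350,290:450,::-1],None,fx=2.5,fy=2.5)]))
go([.473,-.2185,.2445],-.061)
E
```

```text
time: 13.18
tool_pos: [0.4743, -0.1937, 0.3063]
tool_rot: [-3.141, 0.002, -0.066]
contact_force: [0.3, 0.5, -4.9]
opening: 0.0488
grip_force: 40.0
time: 13.68
tool_pos: [0.4722, -0.2166, 0.2644]
tool_rot: [-3.138, 0.006, -0.064]
contact_force: [-1.1, 0.4, -4.2]
opening: 0.0484
grip_force: 40.0
t 13.7833 pos [ 0.4733 -0.2173  0.2671] rot [-3.1406  0.0016 -0.0641] -> tool d [-0.0002  0.0012  0.0226] rotvec [-0.001   0.0016 -0.0031]
```

View pics/p7.png

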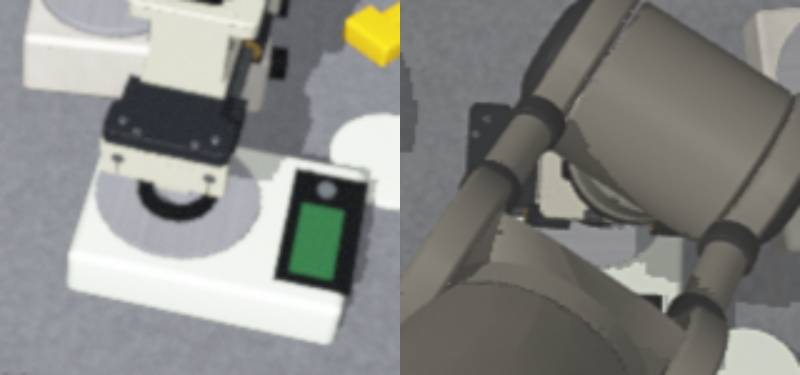

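The ball is hidden above the ring, which shows just below the gripper at (175,195) in the side crop. I lower gently and stop on the first contact force.

```bash

echo '{"steps":[[0, 0.0012, 0.006, 0, 0, 0], [0, 0, 0.006, 0, 0, 0], [0, 0, 0.004, 0, 0, 0], [0, 0, 0, 0, 0, 0]]}' > mv.in && python3 drive.py mv.in
echo '{"steps":[[0, 0, 0.002, 0, 0, 0], [0, 0, 0, 0, 0, 0]]}' > mv.in && python3 drive.py mv.in
echo '{"steps":[[0, 0, 0.002, 0, 0, 0], [0, 0, 0, 0, 0, 0]]}' > mv.in && python3 drive.py mv.in
```

```text
time: 14.12
tool_pos: [0.4729, -0.2191, 0.2509]
tool_rot: [-3.141, 0.001, -0.065]
contact_force: [-0.6, 0.1, -5.2]
opening: 0.0487
grip_force: 40.0
time: 14.28
tool_pos: [0.4731, -0.2193, 0.2496]
tool_rot: [3.142, 0.0, -0.065]
contact_force: [0.1, 0.7, -4.6]
opening: 0.0486
grip_force: 40.0
time: 14.45
tool_pos: [0.4731, -0.2193, 0.2476]
tool_rot: [3.142, 0.0, -0.065]
contact_force: [-0.2, -0.1, -4.6]
opening: 0.0486
grip_force: 40.0
```

```bash

echo '{"steps":[[0, 0, 0.002, 0, 0, 0], [0, 0, 0, 0, 0, 0]]}' > mv.in && python3 drive.py mv.in
echo '{"steps":[[0, 0, 0.001, 0, 0, 0], [0, 0, 0, 0, 0, 0]]}' > mv.in && python3 drive.py mv.in
```

```text
time: 14.62
tool_pos: [0.4732, -0.2192, 0.2458]
tool_rot: [-3.142, -0.0, -0.065]
contact_force: [0.2, 1.9, -2.7]
opening: 0.0487
grip_force: 40.0
time: 14.78
tool_pos: [0.4733, -0.2191, 0.2454]
tool_rot: [3.141, -0.001, -0.065]
contact_force: [-0.3, 3.9, 3.2]
opening: 0.0487
grip_force: 40.0
```

Contact came within 1 mm of the expected height. The +y side force says the ring centre lies slightly to +y, so I nudge that way and then release.

```bash

echo '{"steps":[[0, -0.0012, 0, 0, 0, 0], [0, 0, 0, 0, 0, 0]]}' > mv.in && python3 drive.py mv.in
echo '{"steps":[[0, -0.0005, 0.0003, 0, 0, 0], [0, 0, 0, 0, 0, 0]]}' > mv.in && python3 drive.py mv.in - 15
```

```text
time: 14.95
tool_pos: [0.4733, -0.2179, 0.2448]
tool_rot: [3.141, -0.0, -0.065]
contact_force: [1.4, 2.2, -0.4]
opening: 0.0486
grip_force: 40.0
time: 15.12
tool_pos: [0.4733, -0.2177, 0.2445]
tool_rot: [3.141, -0.0, -0.065]
contact_force: [-0.6, 1.0, 1.0]
opening: 0.0489
grip_force: 15.0
```

Seated at z = 0.2445, which matches the expected 0.2444. Open, rise and check.

```bash

echo '{"steps":[[0, 0, 0, 0, 0, 0], [0, 0, 0, 0, 0, 0], [0, 0, 0, 0, 0, 0], [0, 0, 0, 0, 0, 0], [0, 0, 0, 0, 0, 0], [0, 0, 0, 0, 0, 0], [0, 0, 0, 0, 0, 0], [0, 0, 0, 0, 0, 0]]}' > mv.in && python3 drive.py mv.in 0.088
echo '{"steps":[[0, 0, -0.01, 0, 0, 0], [0, 0, -0.02, 0, 0, 0], [0, 0, -0.03, 0, 0, 0], [0, 0, -0.03, 0, 0, 0], [0, 0, -0.03, 0, 0, 0], [0, 0, -0.02, 0, 0, 0], [0, 0, 0, 0, 0, 0], [0, 0, 0, 0, 0, 0]]}' > mv.in && python3 drive.py mv.in
python3 - <<'E'
from h import *
c=robot.read_camera("side");cv2.imwrite("pics/p8.png",cv2.resize(c["image"][150:280,330:480,::-1],None,fx=4,fy=4,interpolation=3))
p=P(c)@[.473,-.2185,.079,1];print((p[:2]/p[2]-[330,150])*4)
E
```

```text
time: 15.78
tool_pos: [0.4733, -0.2176, 0.2444]
tool_rot: [3.141, -0.0, -0.065]
contact_force: [-0.2, -1.0, -0.2]
opening: 0.0874
grip_force: 0.0
time: 16.45
tool_pos: [0.4732, -0.2175, 0.3861]
tool_rot: [3.14, -0.003, -0.065]
contact_force: [0.6, 1.0, -0.2]
opening: 0.0883
grip_force: 0.0
[251.3767 221.398 ]
```

View pics/p8.png

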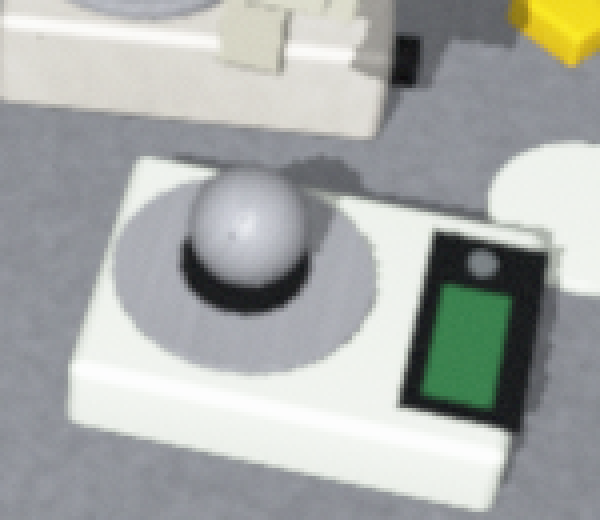

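The ball sits in the ring, centred at (248,227) in the crop against an expected (251,221). The gripper is clear, so I hand in.

```bash
python3 -c "from cell import robot;print(robot.hand_in())"
```

```text
the job is handed in; nothing more can be done
None
```

The ball went round the track into the exit hole, was lifted out, and now rests released in the balance's ring. I handed the job in at about 16.5 s; the hand-in returned no verdict.

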